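Load a drive under the inspection stage's spring clip

ROBOT

A 6-joint arm with a two-finger parallel gripper is mounted at the origin on the work surface. World frame = base frame: x ahead of the robot, y to its left, z up, the work surface at z = 0. Lengths are in m, angles in degrees, forces in N, time in s.
With the tool pointing down it reaches from about 0.25 to 0.725 m from the base axis. Payload 9.7 kg.
Tool frame: the origin (TCP) lies at the very end of the fingers, on their centre line; the grasp point (between the pads) lies 19 mm behind it; x points along the fingers, z is the direction in which the jaws open and shut, and the axes are right-handed (so a half turn about x gives the same grasp; the last joint's range is limited). The gripper opens to 85 mm and grips with 20 to 120 N. Pads are 22 mm wide; open, the fingers measure 114 mm over their backs; the gripper's body (76 mm by 85 mm) begins 54 mm behind the grasp point. The pads swing forward as they close: fully open they stand 13 mm farther back than shut.
Start: joints at [67.724, 4.979, 10.078, 95.1, 0, 90], TCP at [0.208, 0.509, 0.231] pointing down, gripper open.
Joint ranges: [-179.16, 179.16], [-48.56, 103.87], [-65.8, 70.77], [-126.05, 130.52], [-82.76, 87.17], [-180, 180]. Speed limits (degrees/s): [127.2, 127.2, 147.25, 180, 180, 180].

INTERFACE

Orientations are given as [roll, pitch, yaw] about the fixed x, y, z axes, in that order (R = Rz(yaw) Ry(pitch) Rx(roll)).
In Python, from workcell import sensors, vision, job_done gives the robot as it stands.
- The arm moves only by the tool carry_out, never from a script. Its argument "increments" is a list of rows, each a list of 7 numbers: the turn, a rotation vector about the tool's x, y, z in degrees, then the shift along the tool's x, y, z in mm, then the opening in per cent of the stroke, from 0 (shut) to 100 (fully open). A call has 1 to 12 rows; each row shifts and turns the commanded pose from where the row before left it, along the tool's axes as they then stand; what a row does not reach is not made up. A row lasts 1/8 s, in which the tool goes at most 62.5 mm and 10.7 degrees, less where a joint would pass 70% of its speed; a pose out of reach is approached as far as the arm can. A call is refused whole if a number of a shift passes 62.5 or a number of a turn 10.7, either way. A call with a gripper value outside its range is refused whole. The fingers move at their own pace and stop on an object; "squeeze" is the grip in N (left out, the last holds). Time passes only in rows, so rows that do not move let the fingers close. It gives the time, the measured TCP pose, the force and the opening at its end, in the units of the state.
- sensors.get_obs(): the state, without advancing time (a new reading comes with each control period).
- vision.camera(name): name is "scene" or "top"; returns the picture (384x512x3 uint8, red, green, blue); there is no depth.
- vision.calibration(name): a dict with "camera_matrix" (3x3 intrinsics, pixels), "extrinsics" (4x4, takes a point from world to camera coordinates). Camera axes: x right, y up, looking along -z (the intrinsics and any distortion apply to the point x, -y, -z); pixel columns grow to the right and rows downward; lengths in m; the calibration is good to about 2 mm. A picture is of the moment at which its call begins. calibration takes no time and is no camera call.
- job_done(): hands the job in, once; it reports no verdict.
The state is a dict: "time": time; "q": joint angles; "qd": joint speeds; "joint_efforts": joint torques, N m; "ee_pos": TCP position; "tcp_rot": TCP orientation; "wrist_force": force on the tool from outside, world axes, zero at the start; "torque": the same for the moment, N m; "opening": finger opening in m.
Only numpy, scipy, OpenCV 4.12 (cv2) and the standard library are available. Lean on these libraries where they do the work, as an engineer would, in place of code of your own. Each camera call takes 0.05 s, during which the arm holds its last target.

TASK

Hold the spring clip's thumb plate down with one fingertip so that its rubber foot lifts, and with the other fingertip gently push the small drive along the stage, beneath the raised foot, until it is fully home against the end stop. Then let the clip down so that its foot holds the drive, and leave everything clear. Do not lift the drive, and leave the other parts on the mat where they are.

Things in the scene. Friction and masses are not known exactly. Their poses are not given: they have to be found in the camera images.
- stage: White inspection stage, fixed, turned up to 0.45 rad: 150 (x) by 160 (y) mm, grey flat top 22 mm above its origin (centre of underside, on a 2 mm mat). The drive is pushed along its +x, centre line near y = 22 mm. Clip pin: along x at y = -6 mm, 10.5 mm above the top, between 15.5 mm high cheeks at x = -50 and 30 mm. Black knobs below the top stick out 26 mm at its +x and +y sides.
- end_stop (a point): Middle of the near face, at its foot, of the low aluminium end stop (29 mm along y, 3.5 mm high; the drive's contacts overhang it) on the stage's top at x = 30, y = 21.5 mm in the stage's axes. Axes as the stage's. Two side fences, 5 mm high, lead to it from x = -10 mm, inner faces at stage y = 7 and 36 mm: 29 mm apart for the 24 mm drive, whose nose starts between them.
- drive: Solid-state drive in a dark aluminium sleeve, loose, flat on the stage's top short of the clip, 24 g. Sleeve 38 (x) by 24 (y) by 9 mm; origin: centre of sleeve's underside. Thin edge with gold contacts sticks out 5 mm at +x, 4.5 to 6 mm up. Its +x is the stage's +x within 0.05 rad. Home: sleeve end against the stop, origin at stage x = 11, y about 22 mm; starts 21 to 35 mm short of it.
- clip (a joint): Angle (rad) of the spring clip, a steel rocker. 0: released, foot down at the stage's top in the drive's path, which it blocks. Grows as the plate is pressed; 0.42 is the stop: plate level, foot's lowest edge 13 mm above the stage's top. The foot clears the drive from 0.27 on; resting on the drive it reads about 0.25. At mid-plate it takes about 3 N to start, 7.5 N at the stop.
- thumb_plate: The clip's ribbed steel thumb plate, 50 mm (along x) by 22 mm, 2 mm thick. Origin at the middle of its upper face, z square to it. In the stage's axes at x = -24, y = -37 mm. Released: tipped 0.42 rad, outer (-y) side up, middle 17 mm above the stage's top; fully pressed: level, 3.5 mm above the top. A web of the same length slopes from its inner side up to the pin.
- foot: The clip's round rubber foot, 9 mm in diameter and 8.5 mm high, under the end of the clip's 9 mm wide nose, moving with the clip; its underside is level when it rests on the drive. Origin at the centre of its underside: in the stage's axes x = 22 mm; released at y = 23 mm, 1.6 mm above the stage's top, its outer edge nearly touching it.
- memory_module: Green laptop memory module lying on the mat beside the stage, 30 by 68 by 4 mm, loose; origin at the centre of its underside. Leave alone.
- flux_jar: White jar with black cap, 42 mm in diameter, 45 mm high, loose; origin under its centre. Leave alone.
- screw_dish: Shallow steel dish, 72 mm across, 18 mm high, loose; origin under its centre. Leave alone.
- blower: Black laptop fan with copper fins, about 65 by 58 by 10 mm, loose; origin under its centre. Leave alone.
Things that resemble listed ones, but are neither listed nor needed, are in the scene too. Of the things that look like the drive, the smallest one is meant.

How it is judged:
By the outcome, as a careful person would: the job done as asked, in the order asked, and still so for the second after the job is handed in, with the robot touching nothing.
It also fails if it takes over 48 s, if anything falls off the work surface, if the arm or the gripper's body presses on something with over 40 N, if the wrist force passes 120 N, or if a joint passes its speed limit or range.

## Working session

There is one attempt and no reset: what is moved stays moved. The work goes in short steps, Python scripts to look and compute and a tool call to move; the robot and the scene stay as the last step left them, time stands still between calls to the robot, and variables do not carry over. Pictures are saved under pics/ and viewed, and the job is handed in when it is done.

Besides the shell and the picture viewer there is one more tool, called after "Call:" as name(argument=value, ...), one argument or row to a line, values as JSON. carry_out: Moves the arm, as the interface text tells. Its arguments: {"type":"object","properties":{"increments":{"type":"array"},"squeeze":{"type":"number"}},"required":["increments"]}

```bash
mkdir -p pics; ls
python3 - <<'E'
from workcell import sensors, vision
import cv2
print(sensors.get_obs())
for n in ["scene","top"]:
    im=vision.camera(n); cv2.imwrite(f"pics/{n}0.png",im[:,:,::-1])
    c=vision.calibration(n); print(n,c)
E
```

```text
pics
{'time': 0.0, 'q': array([ 6.77232886e+01,  5.01241307e+00,  1.00346763e+01,  9.51017793e+01,
       -4.39304625e-04,  9.00017505e+01]), 'qd': array([-0.00271256, -0.02145783,  0.00277764, -0.01852761, -0.08120848,
        0.03815828]), 'joint_efforts': array([ 5.52146521e-04, -5.20388067e+01,  4.64802110e+01,  1.63085887e-02,
        1.81069081e-04, -2.50092619e-06]), 'ee_pos': array([0.20840391, 0.50872436, 0.23057248]), 'tcp_rot': array([-179.6817095 ,   89.92048268, -111.96017116]), 'wrist_force': array([ 1.1712703 , -0.46687997,  0.44926452]), 'torque': array([-0.02072089,  0.03208647, -0.0076327 ]), 'opening': 0.08537166387752866}
scene {'camera_matrix': array([[436.81049696,   0.        , 256.12789935],
       [  0.        , 436.81049696, 188.719946  ],
       [  0.        ,   0.        ,   1.        ]]), 'extrinsics': array([[ 4.79952858e-01,  8.77293728e-01,  9.84740676e-04,
        -2.98016679e-01],
       [-6.82348016e-01,  3.72595313e-01,  6.28946673e-01,
         3.67680794e-01],
       [ 5.51404062e-01, -3.02536689e-01,  7.77447820e-01,
        -1.64879699e+00],
       [ 0.00000000e+00,  0.00000000e+00,  0.00000000e+00,
         1.00000000e+00]])}
top {'camera_matrix': array([[475.84846387,   0.        , 253.49838172],
       [  0.        , 475.84846387, 197.18967418],
       [  0.        ,   0.        ,   1.        ]]), 'extrinsics': array([[-1.37741195e-02, -9.99904548e-01, -1.08115171e-03,
        -2.21589719e-04],
       [ 9.86252314e-01, -1.37641066e-02,  1.64672166e-01,
        -5.91924589e-01],
       [-1.64671329e-01,  1.20192572e-03,  9.86347763e-01,
        -1.03113856e+00],
       [ 0.00000000e+00,  0.00000000e+00,  0.00000000e+00,
         1.00000000e+00]])}
```

View pics/scene0.png

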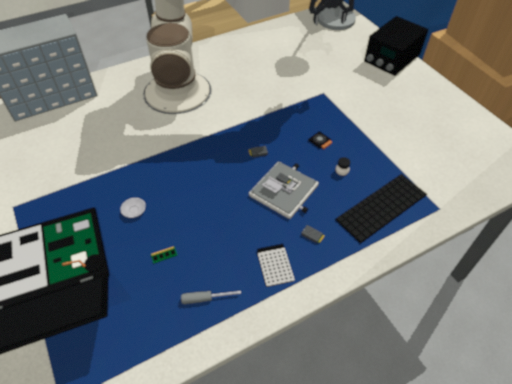

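View pics/top0.png

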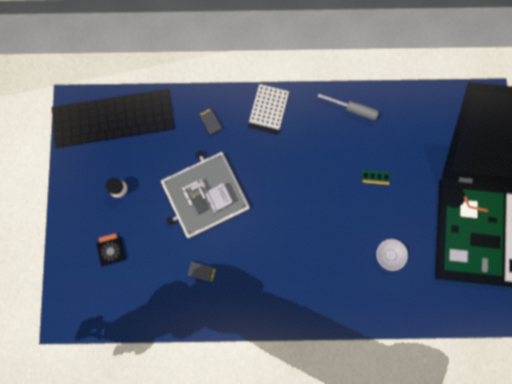

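The stage sits near top (205,195). Drive look-alikes in the top view are (209,121), (202,271) and one on the stage (~195,200). The next step is a close crop of the stage.

Run:
```python
import cv2
a=cv2.imread("pics/top0.png")[142:247,145:265]; b=cv2.imread("pics/scene0.png")[150:230,235:335]
cv2.imwrite("pics/c1.png",cv2.resize(a,None,fx=6,fy=5.7,interpolation=cv2.INTER_CUBIC)); cv2.imwrite("pics/c2.png",cv2.resize(b,None,fx=7,fy=7,interpolation=cv2.INTER_CUBIC))
```

```text
(no output)
```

View pics/c1.png

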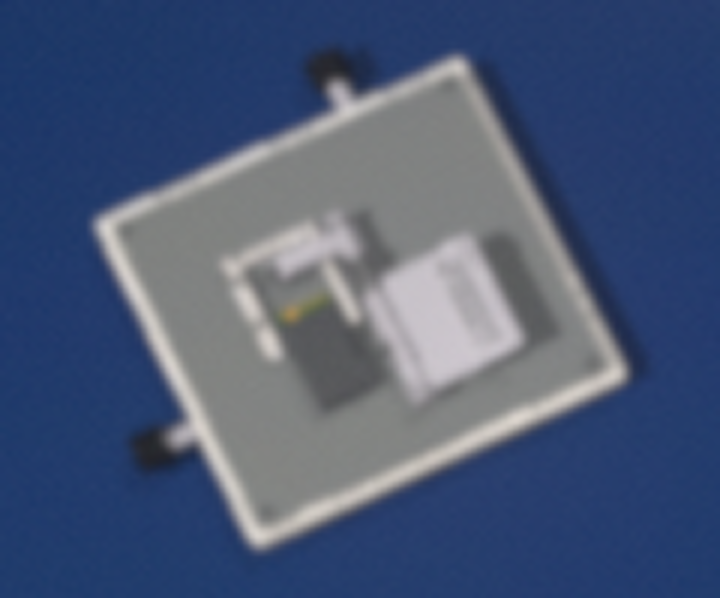

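View pics/c2.png

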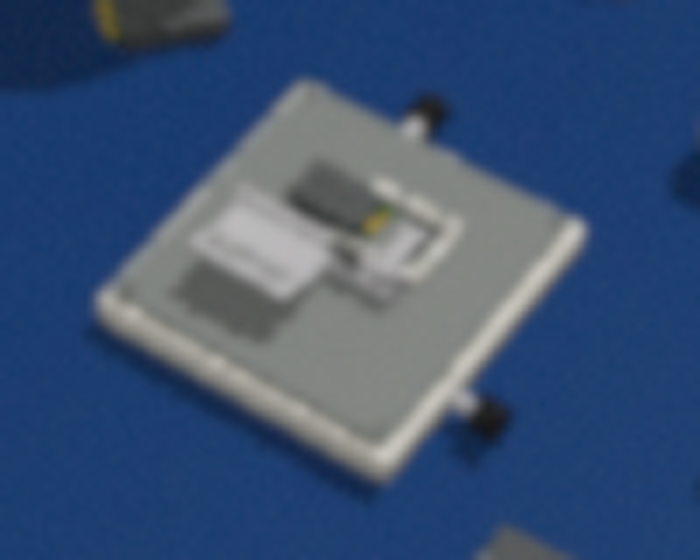

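```bash
cat > h.py <<'E'
import numpy as np, cv2
from workcell import vision
CAL={n:vision.calibration(n) for n in("scene","top")}
def proj(n,P):
    P=np.atleast_2d(P); c=CAL[n]; X=P@c["extrinsics"][:3,:3].T+c["extrinsics"][:3,3]
    X=X*[1,-1,-1]; u=X@c["camera_matrix"].T; return u[:,:2]/u[:,2:]
def ray(n,uv,z):
    c=CAL[n]; d=np.linalg.inv(c["camera_matrix"])@[uv[0],uv[1],1]*[1,-1,-1]
    R=c["extrinsics"][:3,:3];C=-R.T@c["extrinsics"][:3,3]; d=R.T@d
    return C+d*(z-C[2])/d[2]
def st2w(p,P):
    P=np.atleast_2d(np.array(P,float)); c,s=np.cos(p[2]),np.sin(p[2])
    return np.c_[p[0]+c*P[:,0]-s*P[:,1],p[1]+s*P[:,0]+c*P[:,1],P[:,2]+.024]  # z above top
E
cat > fit.py <<'E'
from h import *
from scipy.optimize import minimize
S=8
def mask(n,box):
    im=cv2.imread(f"pics/{n}0.png"); x0,y0,x1,y1=box
    c=cv2.resize(im[y0:y1,x0:x1],None,fx=S,fy=S,interpolation=cv2.INTER_CUBIC).astype(int)
    m=((c[:,:,0]-c[:,:,2])<35).astype(np.uint8)
    m=cv2.morphologyEx(m,cv2.MORPH_OPEN,np.ones((61,61),np.uint8))
    k,l,st,_=cv2.connectedComponentsWithStats(m); i=1+np.argmax(st[1:,4]); m=(l==i).astype(np.uint8)
    return cv2.morphologyEx(m,cv2.MORPH_CLOSE,np.ones((81,81),np.uint8))
B={"top":(150,140,260,245),"scene":(240,155,330,225)}
M={n:mask(n,B[n]) for n in B}
for n in M: cv2.imwrite(f"pics/m_{n}.png",M[n]*255)
def box(p): return st2w(p,[(x,y,z) for x in(-.075,.075) for y in(-.08,.08) for z in(-.022,0)])
def cost(p,ns):
    t=0
    for n in ns:
        uv=(proj(n,box(p))-B[n][:2]+.5)*S-.5
        h=cv2.convexHull(uv.astype(np.float32)); m=np.zeros_like(M[n]); cv2.fillConvexPoly(m,np.round(h*16).astype(np.int32),1,shift=4)
        t+=(m!=M[n]).sum()/S**2
    return t
p0=np.r_[ray("top",(205,195),.024)[:2],.43]
for ns in(["top"],["scene"],["top","scene"]):
    r=minimize(cost,p0,args=(ns,),method="Nelder-Mead",options=dict(initial_simplex=p0+np.r_[np.zeros((1,3)),np.diag([.01,.01,.05])],xatol=1e-5,fatol=.1))
    print(ns,r.x.round(4),r.fun)
E
python3 fit.py
```

```text
['top'] [0.6064 0.1055 0.4261] 208.28125
['scene'] [0.6064 0.1034 0.4464] 110.625
['top', 'scene'] [0.6066 0.1034 0.4352] 331.84375
```

```bash
cat > ov.py <<'E'
from h import *
import sys
def ov(n,src,box,p,S,out,dx=None,dy=.022,a=0.0,off=(0,0)):
    x0,y0,x1,y1=box; im=cv2.imread(src)
    c=cv2.resize(im[y0:y1,x0:x1],None,fx=S,fy=S,interpolation=cv2.INTER_CUBIC)
    def L(P,col,closed=True):
        uv=(proj(n,st2w(p,P))+off-[x0,y0]+.5)*S-.5
        cv2.polylines(c,[np.round(uv*8).astype(np.int32)],closed,col,1,cv2.LINE_AA,3)
    X,Y=.075,.08
    L([(-X,-Y,0),(X,-Y,0),(X,Y,0),(-X,Y,0)],(0,0,255))
    L([(-X,-Y,-.022),(X,-Y,-.022),(X,Y,-.022),(-X,Y,-.022)],(0,0,120))
    for y in(.007,.036): L([(-.01,y,.005),(.03,y,.005)],(0,255,0),False)
    L([(.03,.007,.0035),(.03,.036,.0035)],(0,255,0),False)
    ca,sa=np.cos(.42),np.sin(.42)
    L([(-.024+sx*.025,-.037+sy*.011*ca,.017-sy*.011*sa) for sx,sy in((-1,-1),(1,-1),(1,1),(-1,1))],(255,0,255))
    if dx is not None:
        q=[(sx*.019,sy*.012) for sx,sy in((-1,-1),(1,-1),(1,1),(-1,1))]
        for z,col in((.009,(0,255,255)),(0,(0,160,160))):
            L([(dx+np.cos(a)*u-np.sin(a)*v,dy+np.sin(a)*u+np.cos(a)*v,z) for u,v in q],col)
    cv2.imwrite(out,c)
if __name__=="__main__":
    p=[.6064,.1045,.436]
    ov("top","pics/top0.png",(155,145,255,242),p,6,"pics/o1.png",-.017)
    ov("scene","pics/scene0.png",(240,155,330,225),p,8,"pics/o2.png",-.017)
E
python3 ov.py
```

```text
(no output)
```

View pics/o1.png

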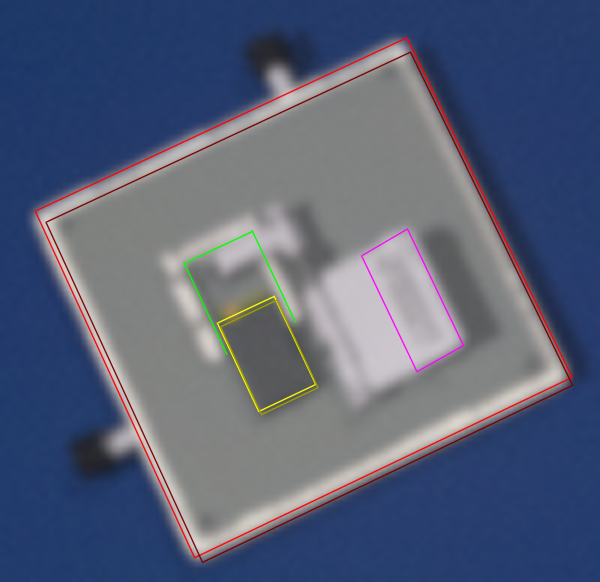

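View pics/o2.png

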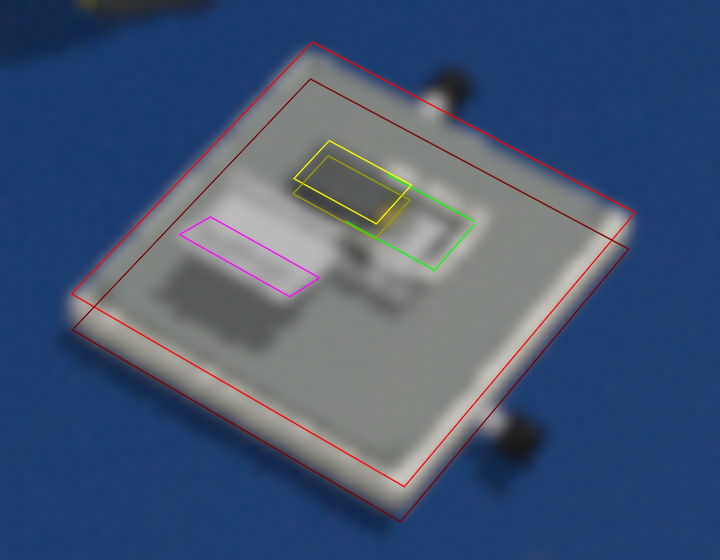

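```bash
cat > plan.py <<'E'
from h import *
from workcell import sensors
from scipy.spatial.transform import Rotation as R
P=[.6064,.1045,.436]
def plan(tx,ty,h,p=P,flip=None):
    o=sensors.get_obs(); T=R.from_euler("xyz",o["tcp_rot"],degrees=True)
    c,s=np.cos(p[2]),np.sin(p[2])
    for sg in (1,-1):
        z=np.array([-s,c,0])*sg; x=np.array([0,0,-1.]); y=np.cross(z,x)
        G=R.from_matrix(np.c_[x,y,z]); d=(T.inv()*G).as_rotvec(degrees=True)
        t=st2w(p,[(tx/1e3,ty/1e3,h/1e3)])[0]
        print("flip",sg,"turn",d.round(2),"shift goal-tool",(G.inv().apply(t-o["ee_pos"])*1e3).round(1),"cur-tool",(T.inv().apply(t-o["ee_pos"])*1e3).round(1))
    e=o["ee_pos"]-[p[0],p[1],.024]; print("stage pos",np.round([(c*e[0]+s*e[1])*1e3,(-s*e[0]+c*e[1])*1e3,e[2]*1e3],1), "t",o["time"],"F",o["wrist_force"].round(2),"Fst",np.round([c*o["wrist_force"][0]+s*o["wrist_force"][1],-s*o["wrist_force"][0]+c*o["wrist_force"][1]],2),"op",round(o["opening"]*1e3,1),"q",o["q"].round(0))
if __name__=="__main__":
    import sys; plan(*map(float,sys.argv[1:4]))
E
python3 plan.py -56 -7 60
```

```text
flip 1 turn [-4.726e+01 -7.000e-02 -3.000e-02] shift goal-tool [ 146.6 -134.  -541.5] cur-tool [ 147.  -488.7 -268.9]
flip -1 turn [ 1.3274e+02 -4.0000e-02  8.0000e-02] shift goal-tool [146.6 134.  541.5] cur-tool [ 147.  -488.7 -268.9]
stage pos [-190.   534.5  206.6] t 0.1 F [-0.02  0.57 -0.67] Fst [0.22 0.52] op 85.6 q [68.  5. 10. 95.  0. 90.]
```

Call:
carry_out(
  increments=[
    [-10,0,0,0,0,0,56],
    [-10,0,0,0,0,0,56],
    [-10,0,0,0,0,0,56],
    [-10,0,0,0,0,0,56],
    [-7.3,0,0,0,0,0,56],
    [0,0,0,5,-10,-40,56],
    [0,0,0,5,-10,-40,56],
    [0,0,0,5,-10,-40,56],
    [0,0,0,5,-10,-40,56],
    [0,0,0,5,-10,-40,56],
    [0,0,0,5,-10,-40,56],
    [0,0,0,5,-10,-40,56],
  ],
)

```text
time: 1.6
ee_pos: [0.3909, 0.2836, 0.1959]
tcp_rot: [101.0, 90.0, -144.0]
wrist_force: [0.5, 1.1, 1.0]
opening: 0.0478
```

```bash
python3 plan.py -56 -7 60
```

```text
flip 1 turn [ 0.05 -0.   -0.02] shift goal-tool [ 111.9  -63.7 -260.4] cur-tool [ 111.9  -63.5 -260.4]
flip -1 turn [-1.7995e+02  3.0000e-02 -1.0000e-02] shift goal-tool [111.9  63.7 260.4] cur-tool [ 111.9  -63.5 -260.4]
stage pos [-119.7  253.4  171.9] t 1.6 F [0.54 1.15 1.04] Fst [0.98 0.81] op 47.8 q [36. -5. -4. 91. -0. 11.]
```

Call:
carry_out(
  increments=[
    [0,0,0,10,-8,-38,56],
    [0,0,0,10,-8,-38,56],
    [0,0,0,10,-8,-38,56],
    [0,0,0,10,-8,-38,56],
    [0,0,0,15,-8,-38,56],
    [0,0,0,15,-8,-38,56],
    [0,0,0,15,-8,-32,56],
    [0,0,0,15,-8,0,56],
    [0,0,0,0,0,0,56],
    [0,0,0,0,0,0,56],
  ],
)

```text
time: 2.85
ee_pos: [0.558, 0.0771, 0.0967]
tcp_rot: [-57.8, 90.0, 57.3]
wrist_force: [-0.1, -0.3, 0.0]
opening: 0.0481
```

```bash
python3 plan.py -56 -7 60
python3 - <<'E'
from h import *
for n in("top","scene"):
    cv2.imwrite(f"pics/{n}1.png",vision.camera(n)[:,:,::-1])
a=cv2.imread("pics/top1.png")[125:255,135:275]; b=cv2.imread("pics/scene1.png")[130:240,225:345]
cv2.imwrite("pics/c3.png",np.hstack([cv2.resize(a,(390,362),interpolation=cv2.INTER_CUBIC),cv2.resize(b,(395,362),interpolation=cv2.INTER_CUBIC)]))
E
```

```text
flip 1 turn [0.1  0.   0.01] shift goal-tool [12.7  0.5 -2.6] cur-tool [12.7  0.5 -2.6]
flip -1 turn [-1.799e+02 -1.000e-02  1.000e-02] shift goal-tool [12.7 -0.5  2.6] cur-tool [12.7  0.5 -2.6]
stage pos [-55.5  -4.4  72.7] t 2.85 F [-0.11 -0.33  0.01] Fst [-0.24 -0.26] op 48.1 q [  8.   6.  -3.  80.   0. -17.]
```

View pics/c3.png

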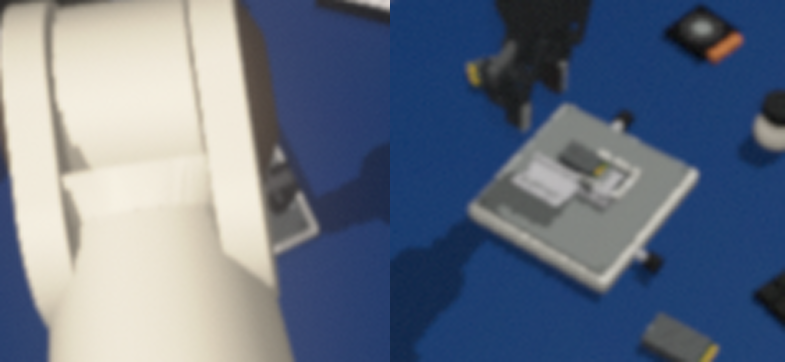

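Call:
carry_out(
  increments=[
    [0,0,0,20,0.5,-2.6,56],
    [0,0,0,20,0,0,56],
    [0,0,0,0,0,0,56],
    [0,0,0,0,0,0,56],
  ],
)

```text
time: 3.45
ee_pos: [0.5593, 0.0741, 0.0575]
tcp_rot: [-107.1, 89.9, 8.0]
wrist_force: [-0.6, -1.0, 0.7]
opening: 0.048
```

```bash
python3 plan.py -52 -7 30
python3 - <<'E'
from h import *
from workcell import sensors
cv2.imwrite("pics/scene2.png",vision.camera("scene")[:,:,::-1])
S=8;x0,y0=225,140
b=cv2.imread("pics/scene2.png")[140:210,225:320]
c=cv2.resize(b,None,fx=S,fy=S,interpolation=cv2.INTER_CUBIC)
p=[.6064,.1045,.436]
for y in(-31,17):
  L=np.array([(dx,yy,dz) for yy in (y,y+(14 if y>0 else -14)) for dx in(-67,-45) for dz in(32.7,)])/1e3
  for uv in proj("scene",st2w(p,L)): cv2.circle(c,tuple(int(v) for v in (uv-[x0,y0]+.5)*S),3,(0,0,255),-1)
cv2.imwrite("pics/c4.png",c)
E
```

```text
flip 1 turn [ 0.07 -0.02  0.08] shift goal-tool [ 3.5 -3.5  0.7] cur-tool [ 3.5 -3.5  0.7]
flip -1 turn [-1.7993e+02 -1.2000e-01 -4.0000e-02] shift goal-tool [ 3.5  3.5 -0.7] cur-tool [ 3.5 -3.5  0.7]
stage pos [-55.5  -7.7  33.5] t 3.45 F [-0.6  -1.04  0.68] Fst [-0.98 -0.69] op 48.0 q [  8.   7.  -7.  76.   0. -18.]
```

View pics/c4.png

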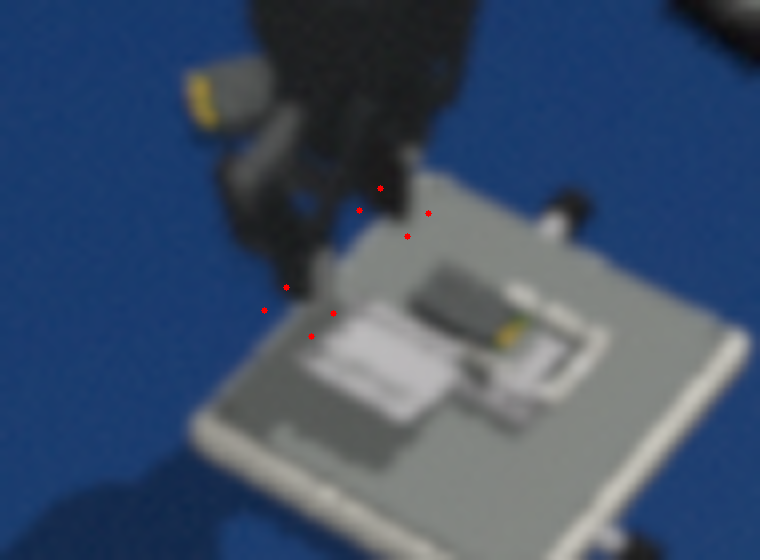

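Call:
carry_out(
  increments=[
    [0,0,0,3,-3.5,0.7,56],
    [0,0,0,3,0,0,56],
    [0,0,0,3,0,0,56],
    [0,0,0,3,0,0,56],
    [0,0,0,0,0,0,56],
  ],
)

```text
time: 4.12
ee_pos: [0.5616, 0.0758, 0.0439]
tcp_rot: [74.2, 90.0, -170.8]
wrist_force: [-0.6, 0.6, -0.2]
opening: 0.0482
```

```bash
python3 plan.py -52 -7 15;python3 plan.py -52 -7 15|tail -1
```

```text
flip 1 turn [ 0.04  0.01 -0.03] shift goal-tool [ 4.9 -0.7  0.1] cur-tool [ 4.9 -0.7  0.1]
flip -1 turn [-1.7996e+02  5.0000e-02  2.0000e-02] shift goal-tool [ 4.9  0.7 -0.1] cur-tool [ 4.9 -0.7  0.1]
stage pos [-52.7  -7.1  19.9] t 4.125 F [-0.65  0.59 -0.22] Fst [-0.34  0.81] op 48.2 q [  8.   8.  -8.  75.  -0. -17.]
stage pos [-52.7  -7.1  19.9] t 4.125 F [-0.65  0.59 -0.22] Fst [-0.34  0.81] op 48.2 q [  8.   8.  -8.  75.  -0. -17.]
```

Call:
carry_out(
  increments=[
    [0,0,0,2,0,0,56],
    [0,0,0,2,0,0,56],
    [0,0,0,0,0,0,56],
  ],
)

```text
time: 4.5
ee_pos: [0.5617, 0.0758, 0.0401]
tcp_rot: [73.6, 90.0, -171.4]
wrist_force: [-0.3, -0.4, 0.5]
opening: 0.0479
```

Call:
carry_out(
  increments=[
    [0,0,0,2,0,0,56],
    [0,0,0,0,0,0,56],
  ],
)

```text
time: 4.75
ee_pos: [0.5618, 0.0759, 0.0382]
tcp_rot: [79.7, 90.0, -165.3]
wrist_force: [-0.5, -0.2, 0.3]
opening: 0.0477
```

Call:
carry_out(
  increments=[
    [0,0,0,2,0,0,56],
    [0,0,0,0,0,0,56],
  ],
)

```text
time: 5.0
ee_pos: [0.562, 0.0758, 0.0365]
tcp_rot: [-134.2, 90.0, -19.2]
wrist_force: [-0.8, -0.6, 3.6]
opening: 0.0481
```

```bash
python3 plan.py -52 -7 15
python3 - <<'E'
from h import *
cv2.imwrite("pics/scene3.png",vision.camera("scene")[:,:,::-1])
cv2.imwrite("pics/c5.png",cv2.resize(cv2.imread("pics/scene3.png")[140:210,225:320],None,fx=8,fy=8,interpolation=cv2.INTER_CUBIC))
E
```

```text
flip 1 turn [ 0.04 -0.02  0.02] shift goal-tool [-2.5 -0.3  0.3] cur-tool [-2.5 -0.3  0.3]
flip -1 turn [-1.7996e+02 -4.0000e-02 -4.0000e-02] shift goal-tool [-2.5  0.3 -0.3] cur-tool [-2.5 -0.3  0.3]
stage pos [-52.3  -7.3  12.5] t 5.0 F [-0.85 -0.64  3.57] Fst [-1.04 -0.22] op 48.1 q [  8.   8.  -8.  74.  -0. -17.]
```

View pics/c5.png

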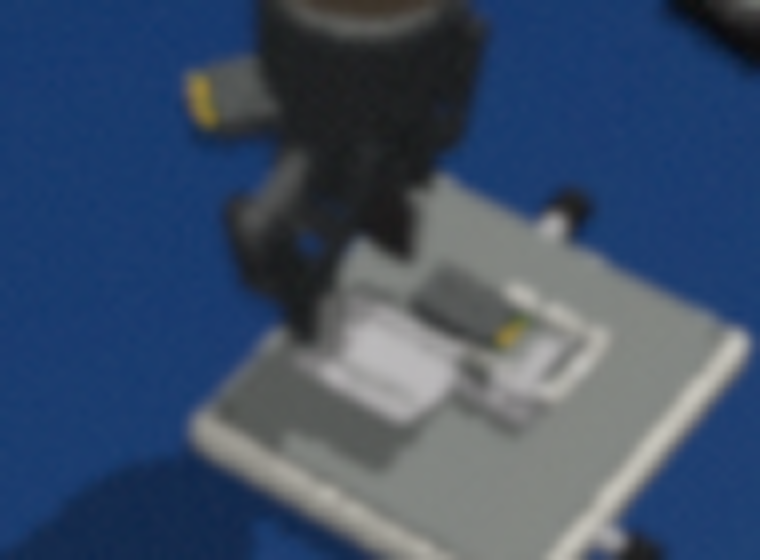

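Call:
carry_out(
  increments=[
    [0,0,0,1.5,0,0,56],
    [0,0,0,1.5,0,0,56],
    [0,0,0,1.5,0,0,56],
    [0,0,0,1.5,0,0,56],
    [0,0,0,0,0,0,56],
  ],
)

```text
time: 5.68
ee_pos: [0.5621, 0.0756, 0.0303]
tcp_rot: [-153.8, 90.0, -38.8]
wrist_force: [0.4, -3.4, 4.7]
opening: 0.0477
```

Call:
carry_out(
  increments=[
    [0,0,0,1.5,0,0,56],
    [0,0,0,1.5,0,0,56],
    [0,0,0,0,0,0,56],
  ],
)

```text
time: 6.05
ee_pos: [0.5621, 0.0757, 0.0274]
tcp_rot: [-137.9, 90.0, -22.9]
wrist_force: [-0.1, -2.0, 5.4]
opening: 0.0478
```

```bash
python3 plan.py -52 -7 0
python3 - <<'E'
from h import *
cv2.imwrite("pics/scene4.png",vision.camera("scene")[:,:,::-1])
cv2.imwrite("pics/c6.png",cv2.resize(cv2.imread("pics/scene4.png")[140:210,225:320],None,fx=8,fy=8,interpolation=cv2.INTER_CUBIC))
E
```

```text
flip 1 turn [ 0.04 -0.02  0.02] shift goal-tool [ 3.4 -0.3  0.3] cur-tool [ 3.4 -0.3  0.3]
flip -1 turn [-1.7996e+02 -3.0000e-02 -4.0000e-02] shift goal-tool [ 3.4  0.3 -0.3] cur-tool [ 3.4 -0.3  0.3]
stage pos [-52.3  -7.3   3.4] t 6.05 F [-0.14 -2.04  5.45] Fst [-0.99 -1.79] op 47.8 q [  8.   8.  -9.  73.  -0. -17.]
```

View pics/c6.png

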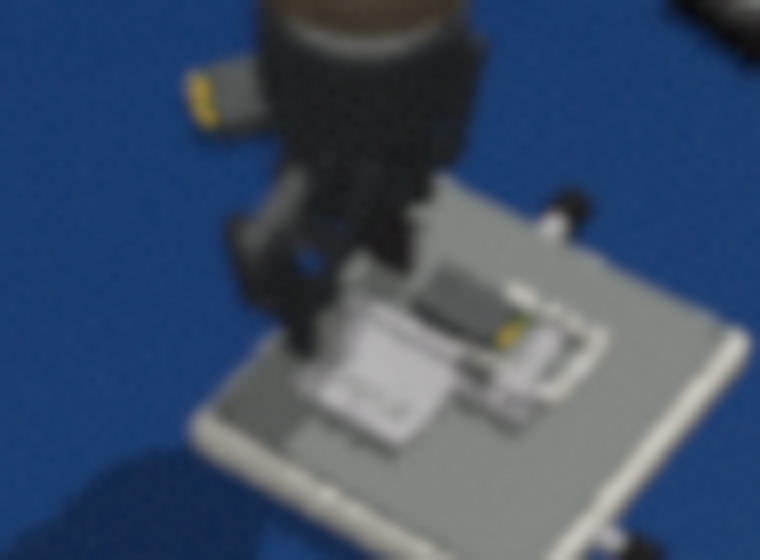

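Call:
carry_out(
  increments=[
    [0,0,0,1,0,0,56],
    [0,0,0,1,0,0,56],
    [0,0,0,0,0,0,56],
  ],
)

```text
time: 6.48
ee_pos: [0.562, 0.0759, 0.0256]
tcp_rot: [-108.0, 90.0, 7.1]
wrist_force: [-0.6, -2.0, 7.2]
opening: 0.0478
```

Call:
carry_out(
  increments=[
    [0,0,0,1,0,0,56],
    [0,0,0,0,0,0,56],
    [0,0,0,0,0,0,56],
  ],
)

```text
time: 6.85
ee_pos: [0.562, 0.076, 0.0247]
tcp_rot: [-86.8, 90.0, 28.2]
wrist_force: [-0.6, -0.7, 7.6]
opening: 0.0475
```

Call:
carry_out(
  increments=[
    [0,0,0,0.7,0,0,56],
    [0,0,0,0,0,0,56],
  ],
)

```text
time: 7.1
ee_pos: [0.562, 0.0761, 0.0243]
tcp_rot: [-92.8, 90.0, 22.2]
wrist_force: [-2.7, -1.2, 9.5]
opening: 0.0476
```

```bash
python3 plan.py -52 -7 0
python3 - <<'E'
from h import *
cv2.imwrite("pics/scene5.png",vision.camera("scene")[:,:,::-1])
cv2.imwrite("pics/c7.png",cv2.resize(cv2.imread("pics/scene5.png")[140:210,225:320],None,fx=8,fy=8,interpolation=cv2.INTER_CUBIC))
E
```

```text
flip 1 turn [ 0.05 -0.    0.05] shift goal-tool [ 0.3 -0.2  0.1] cur-tool [ 0.3 -0.2  0.1]
flip -1 turn [-1.7995e+02 -7.0000e-02 -0.0000e+00] shift goal-tool [ 0.3  0.2 -0.1] cur-tool [ 0.3 -0.2  0.1]
stage pos [-52.2  -7.1   0.3] t 7.1 F [-2.72 -1.21  9.48] Fst [-2.98  0.05] op 47.6 q [  8.   8.  -9.  72.   0. -17.]
```

View pics/c7.png

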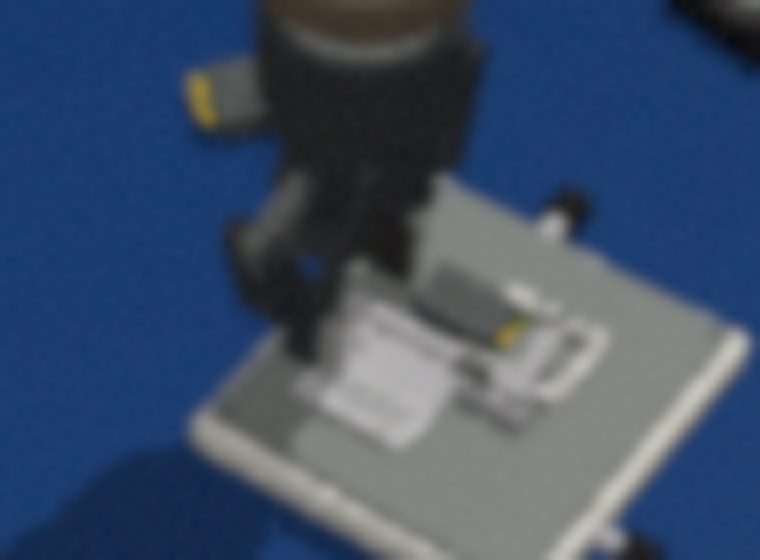

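Call:
carry_out(
  increments=[
    [0,0,0,-0.6,0,0,56],
    [0,0,0,0,-1.5,0,56],
    [0,0,0,0,-1.5,0,56],
    [0,0,0,0,-1.5,0,56],
    [0,0,0,0,-1.5,0,56],
    [0,0,0,0,-1.5,0,56],
    [0,0,0,0,-1.5,0,56],
    [0,0,0,0,-1.5,0,56],
    [0,0,0,0,-1.5,0,56],
    [0,0,0,0,0,0,56],
  ],
)

```text
time: 8.4
ee_pos: [0.5718, 0.0807, 0.0244]
tcp_rot: [85.1, 89.9, -159.9]
wrist_force: [-5.4, -3.2, 10.8]
opening: 0.0478
```

```bash
python3 plan.py -19 -7 0
python3 - <<'E'
from h import *
cv2.imwrite("pics/scene6.png",vision.camera("scene")[:,:,::-1])
cv2.imwrite("pics/c8.png",cv2.resize(cv2.imread("pics/scene6.png")[140:210,225:320],None,fx=8,fy=8,interpolation=cv2.INTER_CUBIC))
cv2.imwrite("pics/top6.png",vision.camera("top")[:,:,::-1])
E
```

```text
flip 1 turn [ 0.03  0.01 -0.11] shift goal-tool [  0.4 -22.4   0. ] cur-tool [  0.4 -22.4  -0. ]
flip -1 turn [-1.7997e+02  1.7000e-01  1.0000e-02] shift goal-tool [ 0.4 22.4 -0. ] cur-tool [  0.4 -22.4  -0. ]
stage pos [-41.4  -7.    0.4] t 8.4 F [-5.42 -3.24 10.83] Fst [-6.29 -0.65] op 47.8 q [  8.  10.  -7.  73.  -0. -17.]
```

View pics/c8.png

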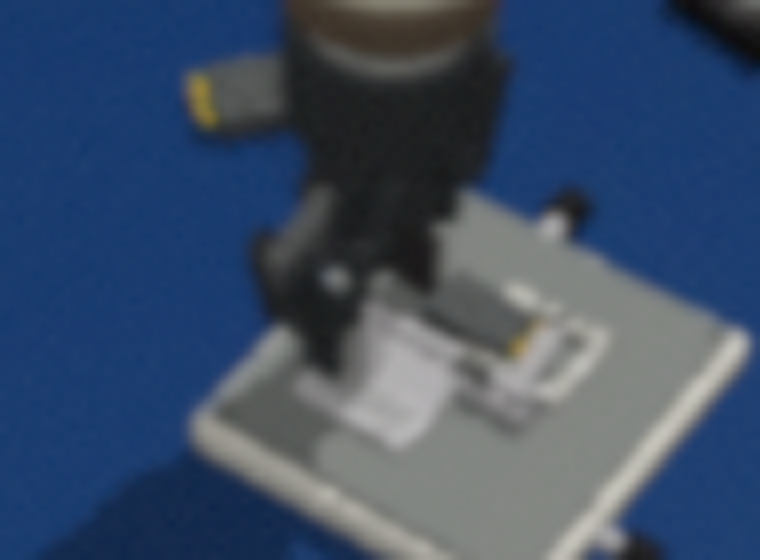

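Call:
carry_out(
  increments=[
    [0,0,0,-0.8,0,0,56],
    [0,0,0,0,0,0,56],
    [0,0,0,0,-1.5,0,56],
    [0,0,0,0,-1.5,0,56],
    [0,0,0,0,0,0,56],
  ],
)

```text
time: 9.12
ee_pos: [0.5746, 0.082, 0.0249]
tcp_rot: [77.4, 89.9, -167.6]
wrist_force: [-4.6, -2.6, 8.3]
opening: 0.0477
```

```bash
python3 plan.py -19 -7 0
```

```text
flip 1 turn [ 0.03  0.02 -0.1 ] shift goal-tool [  0.9 -19.3  -0.1] cur-tool [  0.9 -19.3  -0.1]
flip -1 turn [-1.7997e+02  1.5000e-01  3.0000e-02] shift goal-tool [ 0.9 19.3  0.1] cur-tool [  0.9 -19.3  -0.1]
stage pos [-38.3  -6.9   0.9] t 9.125 F [-4.6  -2.63  8.3 ] Fst [-5.28 -0.44] op 47.7 q [  8.  10.  -7.  73.  -0. -17.]
```

Call:
carry_out(
  increments=[
    [0,0,0,-0.3,-1.5,0,56],
    [0,0,0,0,-1.5,0,56],
    [0,0,0,0,-1.5,0,56],
    [0,0,0,0,-1.5,0,56],
    [0,0,0,0,-1.5,0,56],
    [0,0,0,0,-1.5,0,56],
    [0,0,0,0,0,0,56],
  ],
)

```text
time: 10.0
ee_pos: [0.5828, 0.0859, 0.0252]
tcp_rot: [74.5, 89.9, -170.5]
wrist_force: [-4.1, -2.6, 7.4]
opening: 0.0482
```

```bash
python3 plan.py -19 -7 0
python3 - <<'E'
from h import *
cv2.imwrite("pics/scene7.png",vision.camera("scene")[:,:,::-1])
cv2.imwrite("pics/c9.png",cv2.resize(cv2.imread("pics/scene7.png")[140:210,225:320],None,fx=8,fy=8,interpolation=cv2.INTER_CUBIC))
E
```

```text
flip 1 turn [ 0.04  0.03 -0.09] shift goal-tool [  1.2 -10.2  -0.1] cur-tool [  1.2 -10.2  -0.1]
flip -1 turn [-1.7996e+02  1.4000e-01  4.0000e-02] shift goal-tool [ 1.2 10.2  0.1] cur-tool [  1.2 -10.2  -0.1]
stage pos [-29.2  -6.9   1.2] t 10.0 F [-4.1  -2.57  7.38] Fst [-4.8  -0.59] op 48.2 q [  8.  11.  -6.  73.  -0. -17.]
```

View pics/c9.png

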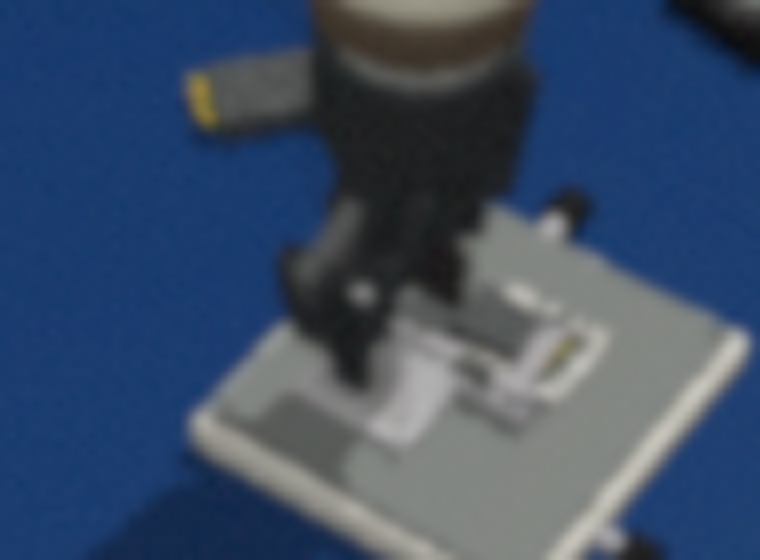

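Call:
carry_out(
  increments=[
    [0,0,0,0,-1,0,56],
    [0,0,0,0,-1,0,56],
    [0,0,0,0,-1,0,56],
    [0,0,0,0,-1,0,56],
    [0,0,0,0,-1,0,56],
    [0,0,0,0,-1,0,56],
    [0,0,0,0,0,0,56],
  ],
)

```text
time: 10.92
ee_pos: [0.5881, 0.0884, 0.0252]
tcp_rot: [74.7, 89.9, -170.3]
wrist_force: [-5.3, -2.1, 7.3]
opening: 0.0476
```

Call:
carry_out(
  increments=[
    [0,0,0,0,-0.5,0,56],
    [0,0,0,0,-0.5,0,56],
    [0,0,0,0,0,0,56],
  ],
)

```text
time: 11.3
ee_pos: [0.5891, 0.0888, 0.0252]
tcp_rot: [74.9, 89.9, -170.1]
wrist_force: [-6.1, -2.8, 8.2]
opening: 0.0476
```

```bash
python3 plan.py -19 -7 0
python3 - <<'E'
from h import *
cv2.imwrite("pics/scene8.png",vision.camera("scene")[:,:,::-1])
cv2.imwrite("pics/c10.png",cv2.resize(cv2.imread("pics/scene8.png")[140:210,225:320],None,fx=8,fy=8,interpolation=cv2.INTER_CUBIC))
E
```

```text
flip 1 turn [ 0.03  0.03 -0.1 ] shift goal-tool [ 1.2 -3.3 -0.1] cur-tool [ 1.2 -3.3 -0.1]
flip -1 turn [-1.7997e+02  1.6000e-01  4.0000e-02] shift goal-tool [1.2 3.3 0.1] cur-tool [ 1.2 -3.3 -0.1]
stage pos [-22.3  -6.9   1.2] t 11.3 F [-6.14 -2.81  8.21] Fst [-6.75  0.05] op 47.6 q [  9.  12.  -5.  73.  -0. -16.]
```

View pics/c10.png

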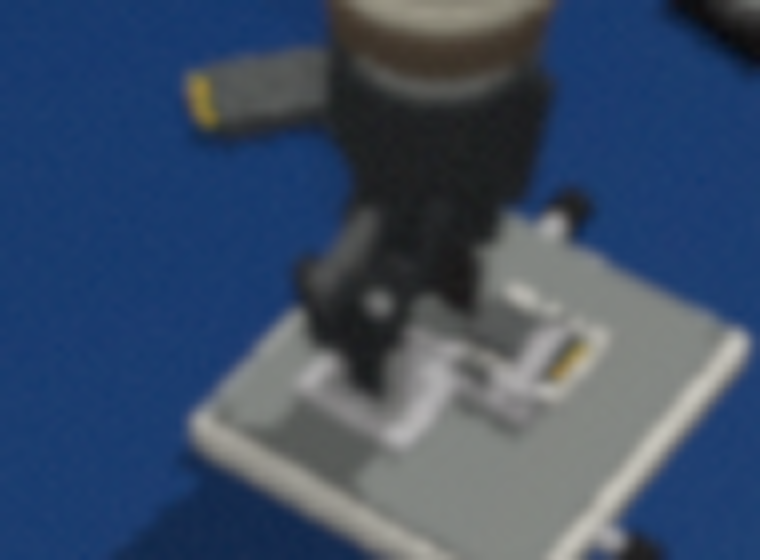

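Call:
carry_out(
  increments=[
    [0,0,0,0,-0.5,0,56],
    [0,0,0,0,-0.5,0,56],
    [0,0,0,0,0,0,56],
  ],
)

```text
time: 11.72
ee_pos: [0.5899, 0.0892, 0.0252]
tcp_rot: [74.7, 89.9, -170.2]
wrist_force: [-5.5, -2.1, 7.2]
opening: 0.0481
```

Call:
carry_out(
  increments=[
    [0,0,0,0,-0.5,0,56],
    [0,0,0,0,-0.5,0,56],
    [0,0,0,0,0,0,56],
  ],
)

```text
time: 12.1
ee_pos: [0.5908, 0.0896, 0.0252]
tcp_rot: [75.7, 89.9, -169.3]
wrist_force: [-6.7, -2.4, 7.7]
opening: 0.0476
```

```bash
python3 plan.py -19 -7 0
python3 - <<'E'
from h import *
cv2.imwrite("pics/scene9.png",vision.camera("scene")[:,:,::-1])
cv2.imwrite("pics/c11.png",cv2.resize(cv2.imread("pics/scene9.png")[165:205,270:315],None,fx=16,fy=14,interpolation=cv2.INTER_CUBIC))
E
```

```text
flip 1 turn [ 0.03  0.03 -0.11] shift goal-tool [ 1.2 -1.4 -0.1] cur-tool [ 1.2 -1.4 -0.1]
flip -1 turn [-1.7997e+02  1.7000e-01  4.0000e-02] shift goal-tool [1.2 1.4 0.1] cur-tool [ 1.2 -1.4 -0.1]
stage pos [-20.4  -6.9   1.2] t 12.1 F [-6.73 -2.39  7.73] Fst [-7.11  0.67] op 47.6 q [  9.  13.  -4.  73.  -0. -16.]
```

View pics/c11.png

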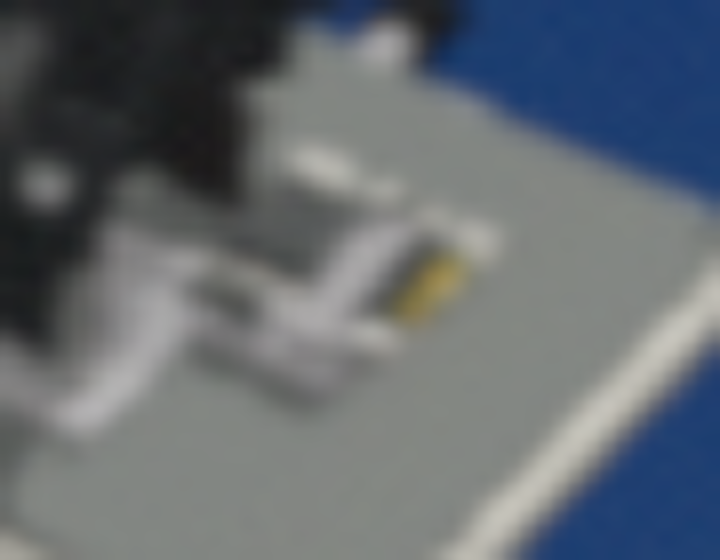

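Call:
carry_out(
  increments=[
    [0,0,0,0,-0.5,0,56],
    [0,0,0,0,0,0,56],
  ],
)

```text
time: 12.4
ee_pos: [0.5913, 0.0899, 0.0252]
tcp_rot: [73.9, 89.9, -171.1]
wrist_force: [-5.1, -2.0, 8.4]
opening: 0.0477
```

```bash
python3 plan.py -19 -7 0|tail -1; python3 -c "
from workcell import sensors;print(sensors.get_obs()['torque'])"
```

```text
stage pos [-19.9  -6.9   1.2] t 12.4 F [-5.1  -1.98  8.42] Fst [-5.46  0.36] op 47.7 q [  9.  13.  -4.  73.  -0. -16.]
[-0.63904248  1.01677327 -0.17886825]
```

Call:
carry_out(
  increments=[
    [0,0,0,0,-0.5,0,56],
    [0,0,0,0,0,0,56],
  ],
)

```text
time: 12.65
ee_pos: [0.5916, 0.09, 0.0252]
tcp_rot: [77.0, 89.9, -167.9]
wrist_force: [-6.9, -3.3, 8.0]
opening: 0.0479
```

```bash
python3 plan.py -19 -7 0|tail -1; python3 -c "
from workcell import sensors;print(sensors.get_obs()['torque'])"
```

```text
stage pos [-19.5  -6.9   1.2] t 12.65 F [-6.92 -3.27  8.02] Fst [-7.65 -0.05] op 47.9 q [  9.  13.  -4.  73.  -0. -16.]
[-0.73127741  1.11865118 -0.13529065]
```

Call:
carry_out(
  increments=[
    [0,0,0,0,-0.5,0,56],
    [0,0,0,0,0,0,56],
  ],
)

```text
time: 12.9
ee_pos: [0.5917, 0.0901, 0.0251]
tcp_rot: [80.7, 89.8, -164.3]
wrist_force: [-7.5, -3.7, 8.8]
opening: 0.0477
```

```bash
python3 plan.py -19 -7 0|tail -1; python3 -c "
from workcell import sensors;print(sensors.get_obs()['torque'])"
```

```text
stage pos [-19.4  -6.9   1.1] t 12.9 F [-7.53 -3.65  8.75] Fst [-8.37 -0.13] op 47.7 q [  9.  13.  -4.  73.  -0. -16.]
[-0.89448047  1.60241048 -0.08096276]
```

Call:
carry_out(
  increments=[
    [0,0,0,0,-0.5,0,56],
    [0,0,0,0,0,0,56],
  ],
)

```text
time: 13.15
ee_pos: [0.5918, 0.0901, 0.0251]
tcp_rot: [81.3, 89.8, -163.7]
wrist_force: [-10.6, -4.5, 10.2]
opening: 0.0479
```

```bash
python3 plan.py -19 -7 0|tail -1; python3 -c "
from workcell import sensors;print(sensors.get_obs()['torque'])"
```

```text
stage pos [-19.3  -6.9   1.1] t 13.15 F [-10.57  -4.53  10.19] Fst [-11.5    0.36] op 47.9 q [  9.  13.  -4.  73.  -0. -16.]
[-1.05778894  1.93511153  0.0287104 ]
```

Call:
carry_out(
  increments=[
    [0,0,0,0,1,0,56],
    [0,0,0,0,1,0,56],
    [0,0,0,0,1,0,56],
    [0,0,0,0,0.5,0,56],
    [0,0,0,0,0,0,56],
  ],
)

```text
time: 13.78
ee_pos: [0.5916, 0.0898, 0.0262]
tcp_rot: [-90.9, 89.8, 24.2]
wrist_force: [3.3, 1.1, 6.7]
opening: 0.048
```

```bash
python3 plan.py -19 -7 0|tail -1
python3 - <<'E'
from h import *
from workcell import sensors;print(sensors.get_obs()['torque'])
cv2.imwrite("pics/scene10.png",vision.camera("scene")[:,:,::-1])
cv2.imwrite("pics/c12.png",cv2.resize(cv2.imread("pics/scene10.png")[165:205,270:315],None,fx=16,fy=14,interpolation=cv2.INTER_CUBIC))
E
```

```text
stage pos [-19.6  -7.    2.2] t 13.775 F [3.33 1.07 6.7 ] Fst [ 3.47 -0.43] op 48.0 q [  9.  12.  -4.  73.   0. -16.]
[ 0.05828812 -0.56322255  0.11352408]
```

View pics/c12.png

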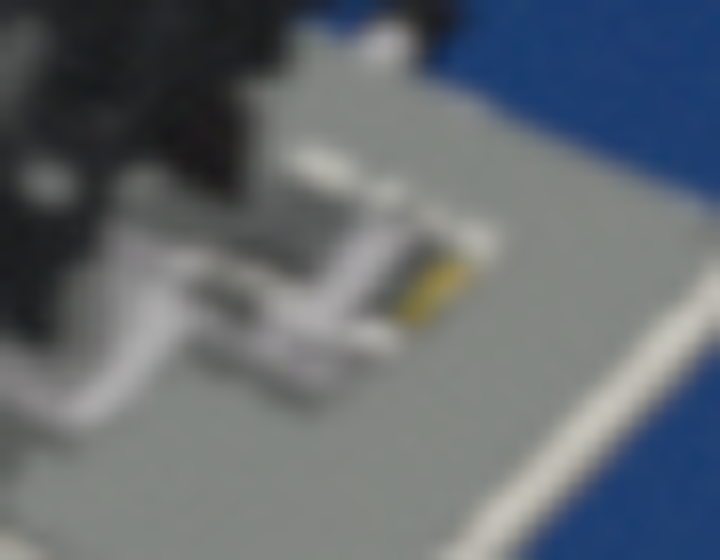

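Call:
carry_out(
  increments=[
    [0,0,0,0,1,0,56],
    [0,0,0,0,1,0,56],
    [0,0,0,0,0,0,56],
  ],
)

```text
time: 14.2
ee_pos: [0.5902, 0.0892, 0.0265]
tcp_rot: [-91.9, 89.8, 23.2]
wrist_force: [4.5, 2.8, 6.4]
opening: 0.048
```

```bash
python3 plan.py -19 -7 0
python3 - <<'E'
from workcell import sensors;print(sensors.get_obs()['torque'])
E
```

```text
flip 1 turn [ 0.08 -0.01  0.25] shift goal-tool [ 2.5 -2.1  0. ] cur-tool [ 2.5 -2.1  0. ]
flip -1 turn [-1.7991e+02 -3.9000e-01 -1.0000e-02] shift goal-tool [ 2.5  2.1 -0. ] cur-tool [ 2.5 -2.1  0. ]
stage pos [-21.1  -7.    2.5] t 14.2 F [4.52 2.83 6.43] Fst [5.29 0.66] op 48.0 q [  9.  12.  -5.  73.   0. -17.]
[ 0.29960945 -0.95009272  0.12069956]
```

Call:
carry_out(
  increments=[
    [0,0,0,-0.5,0,0,56],
    [0,0,0,-0.5,0,0,56],
    [0,0,0,-0.5,0,0,56],
    [0,0,0,-0.5,0,0,56],
    [0,0,0,-0.5,0,0,56],
    [0,0,0,-0.5,0,0,56],
    [0,0,0,-0.5,0,0,56],
    [0,0,0,-0.5,0,0,56],
    [0,0,0,-0.5,0,0,56],
    [0,0,0,-0.5,0,0,56],
    [0,0,0,0,0,0,56],
  ],
)

```text
time: 15.58
ee_pos: [0.5884, 0.0885, 0.03]
tcp_rot: [43.2, 90.0, 158.2]
wrist_force: [1.8, 1.2, 3.1]
opening: 0.0483
```

```bash
python3 plan.py -19 -7 0|tail -1
```

```text
stage pos [-23.1  -6.9   6. ] t 15.575 F [1.8  1.2  3.08] Fst [2.13 0.33] op 48.3 q [  9.  12.  -4.  74.   0. -16.]
```

Call:
carry_out(
  increments=[
    [0,0,0,-0.7,0,0,56],
    [0,0,0,-0.7,0,0,56],
    [0,0,0,-0.7,0,0,56],
    [0,0,0,-1,0,0,56],
    [0,0,0,-2,0,0,56],
    [0,0,0,-3,0,0,56],
    [0,0,0,0,0,0,56],
  ],
)

```text
time: 16.45
ee_pos: [0.5888, 0.0884, 0.0388]
tcp_rot: [-107.6, 90.0, 7.4]
wrist_force: [0.4, -0.7, 0.1]
opening: 0.0481
```

```bash
python3 plan.py -19 -7 0|tail -1
python3 - <<'E'
from h import *
cv2.imwrite("pics/scene11.png",vision.camera("scene")[:,:,::-1])
cv2.imwrite("pics/c13.png",cv2.resize(cv2.imread("pics/scene11.png")[140:210,225:320],None,fx=8,fy=8,interpolation=cv2.INTER_CUBIC))
E
```

```text
stage pos [-22.8  -7.2  14.8] t 16.45 F [ 0.43 -0.71  0.09] Fst [ 0.09 -0.83] op 48.1 q [  9.  12.  -4.  75.  -0. -16.]
```

View pics/c13.png

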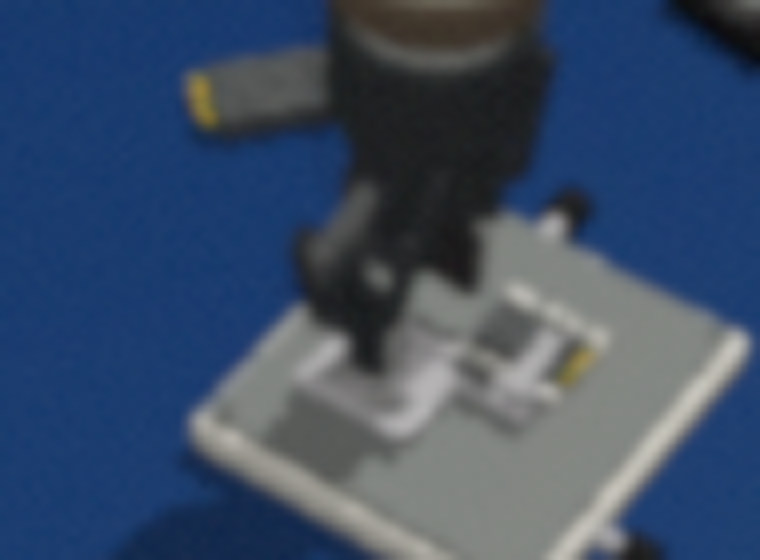

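Zero force now: the foot is resting on the drive. I'll clear the area upward, then sideways for a top view.

Call:
carry_out(
  increments=[
    [0,0,0,-10,0,0,56],
    [0,0,0,-20,0,0,56],
    [0,0,0,-30,0,0,56],
    [0,0,0,-30,20,20,56],
    [0,0,0,-20,30,40,56],
    [0,0,0,0,30,40,56],
    [0,0,0,0,30,40,56],
    [0,0,0,0,20,40,56],
    [0,0,0,0,20,40,56],
    [0,0,0,0,0,0,56],
    [0,0,0,0,0,0,56],
  ],
)

```text
time: 17.88
ee_pos: [0.3599, 0.2243, 0.149]
tcp_rot: [-96.6, 89.9, 18.5]
wrist_force: [-0.2, -0.0, -0.5]
opening: 0.048
```

```bash
python3 plan.py -19 -7 0|tail -1
python3 - <<'E'
from h import *
from ov import ov
for n in("scene","top"): cv2.imwrite(f"pics/{n}12.png",vision.camera(n)[:,:,::-1])
p=[.6064,.1045,.436]
ov("top","pics/top12.png",(155,145,255,242),p,6,"pics/o3.png",.011)
ov("scene","pics/scene12.png",(240,155,330,225),p,8,"pics/o4.png")
E
```

```text
stage pos [-172.8  212.7  125. ] t 17.875 F [-0.22 -0.04 -0.54] Fst [-0.21  0.06] op 48.0 q [ 32. -13. -16.  87.  -0.   7.]
```

View pics/o3.png

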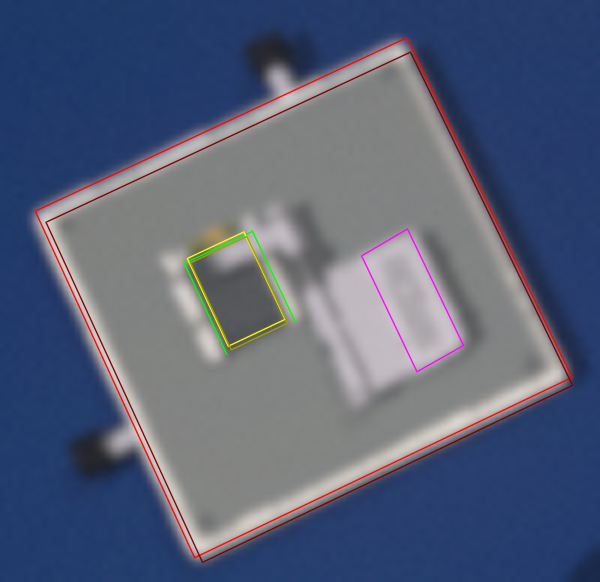

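View pics/o4.png

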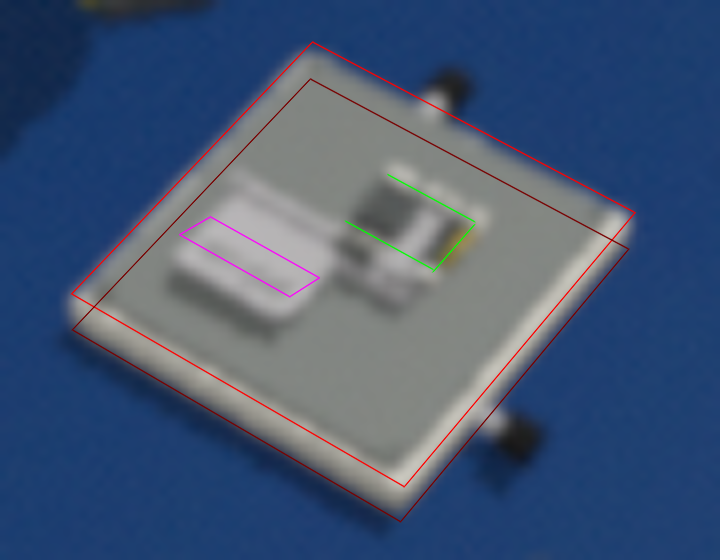

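View pics/top12.png

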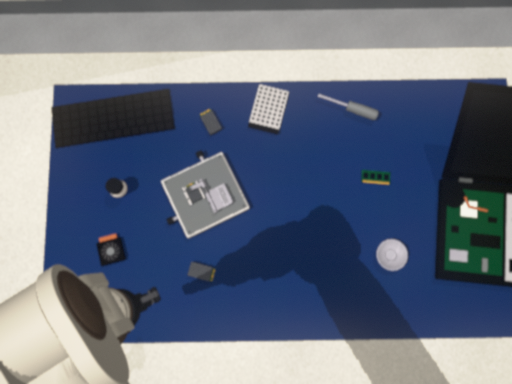

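The drive fills the predicted home outline at (235,290) in the top crop. Its contacts lie over the stop at (212,238), the foot is on it, and the other parts are where they were.

```bash
python3 -c "
from workcell import job_done;print(job_done())"
```

```text
the job is handed in; nothing more can be done
None
```

The drive is home against the end stop with the clip's foot resting on it. I handed the job in at about 18 s of the 48 s allowed; no verdict was reported.

**What I did:**
- I set the fingers about 48 mm apart and pressed the thumb plate down to about its stop, which took 8–11 N.
- With the other fingertip I pushed the drive under the raised foot. I stopped when it no longer moved and the push force rose from about 5 N to 11.5 N, much of it friction on the plate. The tool then stood at stage x = -19.3 mm; -19 mm was expected for home.
- I backed off about 2 mm so the finger was clear of the drive, let the clip down slowly, and withdrew the arm.

**Last checks:**
- The wrist force was near zero and the arm was clear of everything.
- In the top view the drive fits the predicted home outline to within about 1–2 mm, with its contacts over the stop.
- The other parts show no visible movement in the before and after pictures.

**Limits and disagreements:**
- I did not measure the clip angle. That the foot rests on the drive comes from the pictures and from the plate force falling to zero.
- The two cameras' fits of the stage differed by about 2 mm and 0.02 rad, so I used a value in between.
- When I first backed off, the finger stuck on the plate by friction, so I had to back off further before lifting. The drive showed no visible shift.

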